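Strip the gear arbor into its nests

TASK

The gear arbor has finished its wear test and must be stripped for inspection. Turn the red-winged locking plug on top until its wing lines up with the two white marks on the base, lift it out and stand it upright in the bored holder with the red ring; then take off the aluminium pulley, the black gear and the brass gear and lay each flat in its own round nest: pulley in the small grey-floored one, black gear in the black-floored, brass gear in the large yellow-floored. Leave the caliper lying where it is.

Things in the scene. Friction and masses are not known exactly. Their poses are not given: they have to be found in the camera images.
- arbor_stand: fixed stand: dark steel base 104 mm across, 12 mm thick, with an upright arbor 26 mm across up to 73 mm above the bench; on it from below: brass gear, black gear, pulley, plug. Origin: centre of the underside, z up. The slot in the arbor's top and the two white marks on the base's edge lie along its own y axis
- plug: locking plug. Origin: middle of its T-foot's underside, z up. Foot 19 x 5 x 7 mm; flange 42 mm across, 16 to 21 mm above origin; red wing along x like the foot, 36 x 10 mm, 21 to 45 mm above origin. Its x starts 0.25 to 0.55 rad anticlockwise of the stand's x, foot caught under the slot's lips. It turns freely (anticlockwise is shorter); x along the stand's y (within 0.2 rad), it lifts out
- pulley: aluminium timing pulley with dark teeth between two flanges, 52 mm across, 20 mm high, bore 30 mm. Origin: centre of the underside; z up, the axis
- black_gear: black plastic spur gear 60 mm across, 20 mm high, bore 30 mm. Origin: centre of the underside; z up, the axis
- brass_gear: brass spur gear 68 mm across, 20 mm high, bore 30 mm. Origin: centre of the underside; z up, the axis
- plug_holder: fixed white round holder for the plug with a red ring on top, 62 mm across, 24 mm high, bored 36 mm wide from the top down to 4 mm above the bench; the plug's foot goes into the bore and the flange rests on the top. Origin: centre of the underside
- grey_nest: fixed white round nest with a grey floor, for the pulley: recess 68 mm across, floor 4 mm and rim 10 mm above the bench, 78 mm across outside. Origin: centre of the underside
- black_nest: fixed white round nest with a black floor, for the black gear: recess 76 mm across, floor 4 mm and rim 10 mm above the bench, 86 mm across outside. Origin: centre of the underside
- yellow_nest: fixed white round nest with a yellow floor, for the brass gear: recess 84 mm across, floor 4 mm and rim 10 mm above the bench, 94 mm across outside. Origin: centre of the underside
- caliper: digital caliper lying flat, 195 mm long, not to be disturbed
There are look-alikes about, which are no part of the job. Leave any blue look-alike of the brass_gear alone.

How it is judged:
At the end, for the whole second after the job is handed in: The plug stands upright in its holder, foot in the bore and flange down on the top (within 10 mm of the middle); the pulley, the black gear and the brass gear each lie flat on the floor of their own nest (within 10 mm of its middle); all released and at rest (horizontal distance between plug and plug_holder below 0.01 m and z of plug in the frame of plug_holder below 0.0105 m and angle between plug's own z axis and vertical below 0.12 rad and horizontal distance between pulley and grey_nest below 0.01 m and z of pulley in the frame of grey_nest below 0.0065 m and angle between each of pulley, black_gear, brass_gear's own z axis and vertical below 0.08 rad and horizontal distance between black_gear and black_nest below 0.01 m and z of black_gear in the frame of black_nest below 0.0065 m and horizontal distance between brass_gear and yellow_nest below 0.01 m and z of brass_gear in the frame of yellow_nest below 0.0065 m and linear speed of each of plug, pulley, black_gear, brass_gear below 0.02 m/s); the robot touches nothing.
It fails at once if the caliper was pushed (more than 20 mm) (distance of caliper from where it was at the start of the episode above 0.02 m).
It also fails if it takes over 115 s, if anything falls off the work surface, if the arm or the gripper's body presses on something with over 40 N, if the wrist force passes 120 N, or if a joint passes its speed limit or range.

ROBOT

A 6-joint arm with a two-finger parallel gripper is mounted at the origin on a cart in front of the work surface, level with it; the furniture and walls round the work are solid. World frame = base frame: x ahead of the robot, y to its left, z up, the work surface at z = 0. Lengths are in m, angles in rad, forces in N, time in s.
With the tool pointing down it reaches from about 0.25 to 0.775 m from the base axis. Payload 4 kg.
Tool frame: the origin (TCP) lies at the centre of the arm's flange, where the gripper is bolted on; the fingertips stand 199 mm ahead of it and the grasp point (between the pads) lies 180 mm ahead of it (robot.tcp_to_tips is the z of the fingertips in the tool frame, in m); z points along the fingers, y is the line along which they close (so a half turn about z gives the same grasp; the last joint's range is limited). The gripper opens to 94 mm and grips with 3 to 60 N. Pads are 16 mm wide; open, the fingers measure 119 mm over their backs; the gripper's body (75 mm by 177 mm) begins 78 mm behind the grasp point.
Start: joints at [-1.33, 0.087, 1.371, -0, 1.684, -0.103], TCP at [0.185, -0.518, 0.405] pointing down, gripper open.
Joint ranges: [-3.1, 3.1], [-0.76, 2.03], [0.27, 2.55], [-1.08, 4.22], [0.17, 2.65], [-2.57, 2.57]. Speed limits (rad/s): [2.79, 2.79, 3.14, 3.14, 3.14, 3.14].

INTERFACE

Orientations are given as [roll, pitch, yaw] about the fixed x, y, z axes, in that order (R = Rz(yaw) Ry(pitch) Rx(roll)).
In Python, from bench import robot gives the robot as it stands.
- The arm moves only by the tool play_rows, never from a script. Its arguments are lists of equal length, an entry for each row: "translation": the shift along the tool's x, y, z scaled (see below), a list of three; "twist": the turn, a rotation vector about the tool's x, y, z scaled (see below), a list of three; "gripper": the opening, from -1 (shut) to 1 (fully open). A call has 1 to 8 rows; each row shifts and turns the commanded pose from where the row before left it, along the tool's axes as they then stand; what a row does not reach is not made up. The controller multiplies each number of a shift by 0.04 m and each number of a turn by 0.1 rad. A row lasts 1/10 s, in which the tool goes at most 50 mm and 8.59 degrees, less where a joint would pass 70% of its speed; a pose out of reach is approached as far as the arm can. A call with a number of a shift or a turn outside -1 to 1 is refused whole. A call with a gripper value outside its range is refused whole. The fingers move at their own pace and stop on an object; the grip force is fixed at half the most. Time passes only in rows, so rows that do not move let the fingers close. It gives the time, the measured TCP pose, the force, the opening and the grip force at its end, in the units of the state.
- robot.get_obs(): the state, without advancing time (a new reading comes with each control period).
- robot.snapshot(name): name is "scene" or "top"; returns the picture (384x512x3 uint8, red, green, blue); there is no depth.
- robot.camera_model(name): a dict with "camera_matrix" (3x3 intrinsics, pixels), "rvec" (rotation vector, rad) and "tvec" (3), from world to camera coordinates, as OpenCV has them. Camera axes: x right, y down, z forward; pixel columns grow to the right and rows downward; lengths in m; the calibration is good to about 2 mm. A picture is of the moment at which its call begins. camera_model takes no time and is no camera call.
- robot.close_job(): hands the job in; it is judged then, once.
Trained networks look in the newest picture that a camera, given by its name, has taken for a name from the list of things; names that differ only in an ending like _2 or _b are one class to them, and where a whole thing is asked for, a point or a joint stands for the part that bears it (a point fixed in the world has none). Each returns a list of dicts, best first, with "score" (0 to 1); they miss things now and then, are a little off and sometimes report something else, mostly with a low value. They report only what shows in the picture. A call takes as long as a camera call. They do not tell look-alikes from the thing itself.
- robot.recognise(name, camera): "centre" ([x, y, z] in m, in world coordinates, good to about 4 mm: the middle of the surface that is visible of it).
- robot.spot_point(name, camera): "centre" ([x, y, z] in m, in world coordinates, good to about 4 mm: a listed point, or the origin of a listed thing).
The state is a dict: "time": time; "joint_positions": joint angles; "qvel": joint speeds; "joint_torque": joint torques, N m; "tool_pos": TCP position; "ee_rot": TCP orientation; "wrist_force": force on the tool from outside, world axes, zero at the start; "wrist_torque": the same for the moment, N m; "width": finger opening in m; "finger_force": force on a finger pad.
Only numpy, scipy, OpenCV 4.12 (cv2) and the standard library are available. Lean on these libraries where they do the work, as an engineer would, in place of code of your own. Each camera call takes 0.05 s, during which the arm holds its last target. There are 200 camera calls.

## Working session

There is one attempt and no reset: what is moved stays moved. The work goes in short steps, Python scripts to look and compute and a tool call to move; the robot and the scene stay as the last step left them, time stands still between calls to the robot, and variables do not carry over. Pictures are saved under pics/ and viewed, at most 14 in all, crops included, and the job is handed in when it is done.

Besides the shell and the picture viewer there is one more tool, called after "Emit:" as name(argument=value, ...), one argument or row to a line, values as JSON. play_rows: Moves the arm, as the interface text tells. Its arguments: {"type":"object","properties":{"translation":{"type":"array","items":{"type":"array","items":{"type":"number","minimum":-1,"maximum":1}}},"twist":{"type":"array","items":{"type":"array","items":{"type":"number","minimum":-1,"maximum":1}}},"gripper":{"type":"array","items":{"type":"number"}}},"required":["translation","twist","gripper"]}

```bash
ls; mkdir -p pics; python3 - <<'E'
from bench import robot
import cv2,numpy as np
for n in("scene","top"):
    im=robot.snapshot(n); cv2.imwrite(f"pics/{n}0.png",im[:,:,::-1]); m=robot.camera_model(n)
    R=cv2.Rodrigues(np.array(m["rvec"]))[0]; print(n,np.round(-R.T@np.array(m["tvec"]).ravel(),3),np.round(R[2],2),m["camera_matrix"][0][0])
    for k in "arbor_stand plug pulley black_gear brass_gear plug_holder grey_nest black_nest yellow_nest caliper".split():
        print(k,[(np.round(d["centre"],3).tolist(),round(d["score"],2)) for d in robot.spot_point(k,n)])
o=robot.get_obs();print({k:np.round(v,3).tolist() for k,v in o.items()})
E
```

```text
pics
scene [-0.426 -0.724  0.607] [ 0.73  0.54 -0.43] 436.85640505625435
arbor_stand [([0.46, -0.179, 0.002], 0.93)]
plug [([0.463, -0.174, 0.052], 0.66)]
pulley [([0.462, -0.172, 0.05], 0.68)]
black_gear [([0.463, -0.172, 0.034], 0.59)]
brass_gear [([0.602, -0.137, 0.0], 0.64), ([0.46, -0.178, 0.013], 0.55), ([0.463, -0.171, 0.032], 0.33)]
plug_holder [([0.634, 0.18, 0.002], 0.57)]
grey_nest [([0.426, 0.169, 0.004], 0.74)]
black_nest [([0.438, 0.007, -0.001], 0.56), ([0.644, 0.017, -0.005], 0.32)]
yellow_nest [([0.644, 0.021, -0.001], 0.87), ([0.437, 0.008, -0.002], 0.37), ([0.458, -0.17, 0.001], 0.16)]
caliper [([0.528, -0.34, -0.0], 0.77)]
top [ 0.429 -0.007  1.616] [ 0.07 -0.01 -1.  ] 486.012012809575
arbor_stand [([0.462, -0.178, -0.001], 0.76)]
plug [([0.458, -0.174, 0.057], 0.53)]
pulley [([0.463, -0.169, 0.049], 0.46)]
black_gear [([0.456, -0.176, 0.034], 0.43)]
brass_gear [([0.6, -0.137, 0.001], 0.81), ([0.458, -0.172, 0.014], 0.62), ([0.38, 0.295, -0.003], 0.61)]
plug_holder [([0.435, 0.013, 0.004], 0.56)]
grey_nest [([0.429, 0.168, -0.002], 0.75)]
black_nest [([0.437, 0.011, 0.001], 0.84)]
yellow_nest [([0.644, 0.017, -0.001], 0.73), ([0.527, -0.348, 0.002], 0.67)]
caliper [([0.525, -0.348, 0.001], 0.95)]
{'time': 1.1, 'joint_positions': [-1.33, 0.087, 1.371, 0.0, 1.684, -0.103], 'qvel': [-0.0, -0.0, -0.001, 0.0, 0.0, 0.001], 'joint_torque': [0.002, -34.005, -30.26, 0.072, 0.024, -0.0], 'tool_pos': [0.185, -0.518, 0.405], 'ee_rot': [3.141, 0.0, 0.344], 'wrist_force': [0.005, -0.277, 0.831], 'wrist_torque': [-0.004, -0.009, 0.019], 'finger_force': 0.0, 'width': 0.095}
```

```bash
python3 - <<'E'
import cv2
a=cv2.imread("pics/top0.png");cv2.imwrite("pics/v1.png",cv2.resize(a,(800,600),interpolation=cv2.INTER_CUBIC))
a=cv2.imread("pics/scene0.png");cv2.imwrite("pics/v2.png",cv2.resize(a,(800,600),interpolation=cv2.INTER_CUBIC))
E
```

```text
(no output)
```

View pics/v1.png

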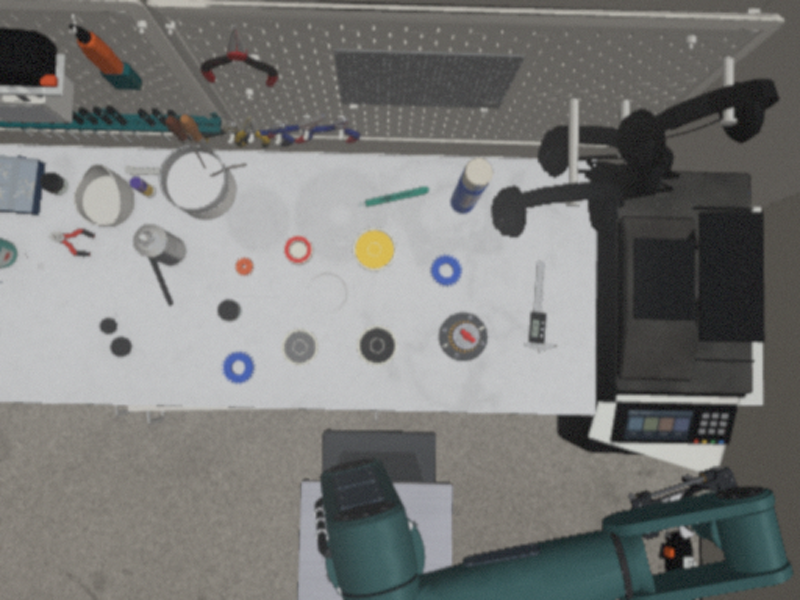

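View pics/v2.png

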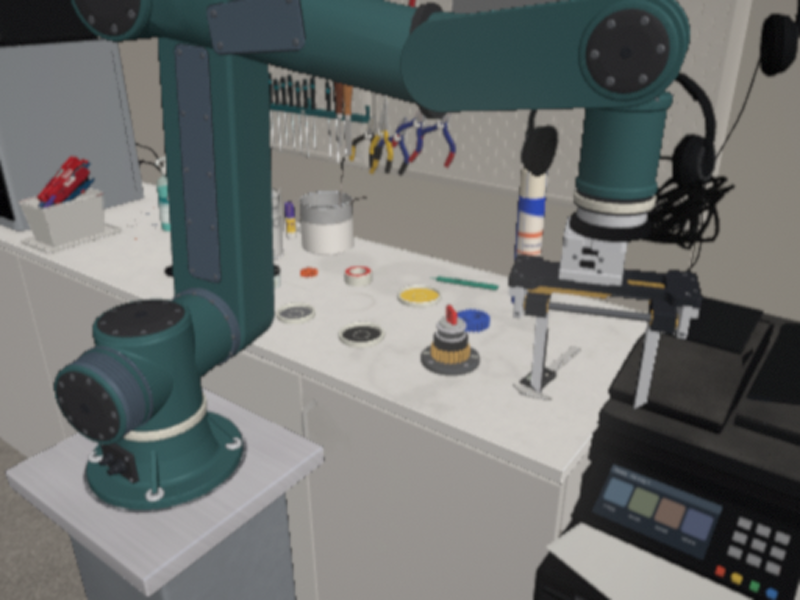

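```bash
cat > h.py <<'E'
from bench import robot
import cv2,numpy as np
def rect(name,c,z,half,res=0.0005):
    "resample picture onto the world plane z: rows down = -x, columns right = -y"
    m=robot.camera_model(name); n=int(2*half/res)
    i,j=np.mgrid[0:n,0:n]; P=np.stack([c[0]+half-i*res,c[1]+half-j*res,np.full(i.shape,z)],-1).reshape(-1,3).astype(float)
    uv=cv2.projectPoints(P,np.array(m["rvec"]),np.array(m["tvec"]),np.array(m["camera_matrix"]),None)[0].reshape(n,n,2).astype(np.float32)
    im=cv2.imread(f"pics/{name}0.png") if name in SAVED else robot.snapshot(name)[:,:,::-1].copy()
    return cv2.remap(im,uv[...,0],uv[...,1],cv2.INTER_CUBIC)
SAVED={"top","scene"}
def blob(mask,c,half,res=0.0005):
    n,l,s,ce=cv2.connectedComponentsWithStats(mask.astype(np.uint8))
    k=1+np.argmax(s[1:,4]); M=cv2.moments((l==k).astype(np.uint8),True)
    th=0.5*np.arctan2(2*M['mu11'],M['mu20']-M['mu02'])  # image angle, col/row
    # col=-y,row=-x : dir (dcol,drow)=(cos,sin)->world(x,y)=(-sin,-cos)
    w=np.arctan2(-np.cos(th),-np.sin(th))%np.pi
    return np.round([c[0]+half-ce[k][1]*res,c[1]+half-ce[k][0]*res,2*np.sqrt(s[k,4]*res*res/np.pi),w],4)
E
python3 - <<'E'
from h import *
def hsv(a): return [x.astype(int) for x in cv2.split(cv2.cvtColor(a,cv2.COLOR_BGR2HSV))]
for nm in("top","scene"):
    for k,c,z,f in [("yellow",(.644,.018),.004,lambda h,s,v:(s>110)&(h>15)&(h<35)),
      ("black",(.437,.01),.004,lambda h,s,v:(v<95)),
      ("grey",(.428,.168),.004,lambda h,s,v:(v<150)),
      ("holder",(.634,.18),.024,lambda h,s,v:(s>80)&((h<12)|(h>168))),
      ("wing",(.46,-.175),.090,lambda h,s,v:(s>120)&((h<10)|(h>170)))]:
        a=rect(nm,c,z,.06); h,s,v=hsv(a); m=f(h,s,v)
        if k in("holder","black","grey"): m=cv2.morphologyEx(m.astype(np.uint8),cv2.MORPH_CLOSE,np.ones((85,85)))if k=="holder" else cv2.morphologyEx(m.astype(np.uint8),cv2.MORPH_CLOSE,np.ones((25,25)))
        print(nm,k,blob(m,c,.06))
    a=rect(nm,(.46,-.175),.012,.08)
    b=rect(nm,(.46,-.175),.09,.08)
    cv2.imwrite(f"pics/st_{nm}.png",cv2.resize(np.hstack([a,b]),(800,400)))
E
```

```text
top yellow [0.6405 0.0171 0.0787 2.0186]
top black [0.4356 0.006  0.0681 1.4669]
top grey [0.4285 0.1696 0.0648 2.756 ]
top holder [0.6335 0.1781 0.0561 0.1302]
top wing [ 0.4587 -0.1754  0.018   0.9014]
scene yellow [0.6465 0.0182 0.0701 2.2837]
scene black [0.4408 0.0073 0.0603 2.3299]
scene grey [0.415  0.1874 0.0783 2.4699]
scene holder [0.6338 0.1753 0.0514 2.4059]
scene wing [ 0.4589 -0.1786  0.0317  0.6518]
```

View pics/st_top.png

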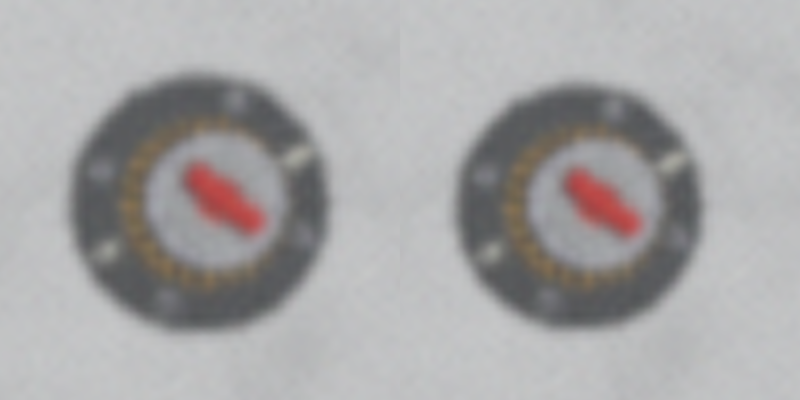

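View pics/st_scene.png

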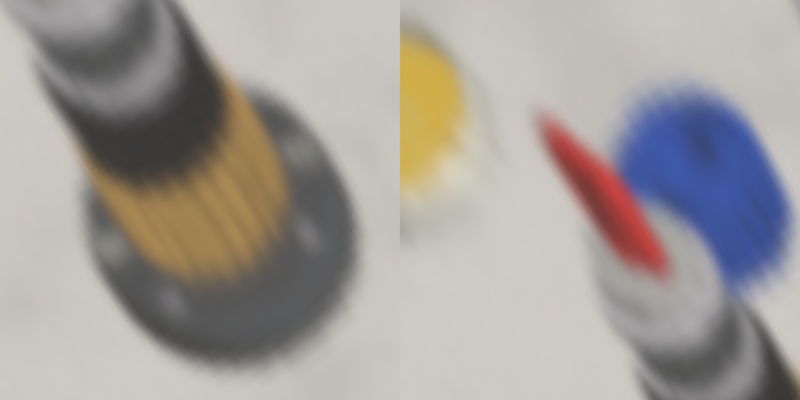

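Candidates: the stack at top-view (463,336) is the only arbor; the blue rings at (446,270) and (239,367) are look-alikes, as are the black discs at (229,310), (108,325) and (121,346) and the orange disc at (245,266). The crop shows the red wing at about 0.90 rad and the white marks along about 2.04 rad, with the stand centre near (0.459, -0.1755).

Emit:
play_rows(
  translation=[
    [0.93,-0.575,0],
    [0.93,-0.575,0],
    [0.93,-0.575,0],
    [0.93,-0.575,0],
    [0.93,-0.575,0],
    [0.93,-0.575,0],
    [0.93,-0.575,0],
    [0.93,-0.575,0],
  ],
  twist=[
    [0,0,0],
    [0,0,0],
    [0,0,0],
    [0,0,0],
    [0,0,0],
    [0,0,0],
    [0,0,0],
    [0,0,0],
  ],
  gripper=[-0.3,-0.3,-0.3,-0.3,-0.3,-0.3,-0.3,-0.3],
)

```text
time: 1.9
tool_pos: [0.4043, -0.2426, 0.405]
ee_rot: [3.141, -0.0, 0.344]
wrist_force: [0.6, 0.1, -0.6]
width: 0.0348
finger_force: 0.0
```

Emit:
play_rows(
  translation=[
    [0,0,0],
    [0,0,0],
    [0,0,0],
    [0,0,0],
    [0,0,0],
    [0,0,0],
    [0,0,0],
    [0,0,0],
  ],
  twist=[
    [0,0,-0.93],
    [0,0,-0.93],
    [0,0,-0.93],
    [0,0,-0.93],
    [0,0,-0.93],
    [0,0,-0.93],
    [0,0,0],
    [0,0,0],
  ],
  gripper=[-0.3,-0.3,-0.3,-0.3,-0.3,-0.3,-0.3,-0.3],
)

```text
time: 2.7
tool_pos: [0.4035, -0.2442, 0.4047]
ee_rot: [3.141, 0.0, 0.9]
wrist_force: [0.0, 0.6, -1.1]
width: 0.0326
finger_force: 0.0
```

```bash
cat > go.py <<'E'
import sys
from h import *
def go(x,y,z,yaw=None):
    o=robot.get_obs(); p=np.array(o["tool_pos"]); r=o["ee_rot"]; a=r[2]
    d=np.array([x,y,z])-p; t=np.array([d[0]*np.cos(a)+d[1]*np.sin(a),d[0]*np.sin(a)-d[1]*np.cos(a),-d[2]])/.04
    print("t",round(o["time"],1),"pos",np.round(p,4),"rpy",np.round(r,3),"w",round(o["width"],4),"F",np.round(o["wrist_force"],1),round(float(o["finger_force"]),1))
    print("shift units",np.round(t,2),"turn units",None if yaw is None else round(-(yaw-a)/.1,2))
if __name__=="__main__": go(*map(float,sys.argv[1:]))
E
python3 go.py .459 -.1755 .283 .90
```

```text
t 2.7 pos [ 0.4035 -0.2442  0.4047] rpy [3.141 0.    0.9  ] w 0.0326 F [ 0.   0.6 -1.1] 0.0
shift units [2.21 0.02 3.04] turn units -0.0
```

Emit:
play_rows(
  translation=[
    [0.74,0.01,0],
    [0.74,0.01,0],
    [0.73,0,0],
    [0,0,0],
    [0,0,0.7],
    [0,0,0.7],
    [0,0,0.6],
    [0,0,0.0],
  ],
  twist=[
    [0,0,0],
    [0,0,0],
    [0,0,0],
    [0,0,0],
    [0,0,0],
    [0,0,0],
    [0,0,0],
    [0,0,0],
  ],
  gripper=[-0.3,-0.3,-0.3,-0.3,-0.3,-0.3,-0.3,-0.3],
)

```text
time: 3.5
tool_pos: [0.4576, -0.1754, 0.3207]
ee_rot: [-3.134, 0.002, 0.9]
wrist_force: [-0.1, -0.4, -0.9]
width: 0.0327
finger_force: 0.0
```

```bash
python3 go.py .459 -.1755 .283 .90; python3 - <<'E'
from h import *
a=robot.snapshot("scene"); cv2.imwrite("pics/s1.png",cv2.resize(a[150:260,230:350,::-1],(660,600),interpolation=cv2.INTER_CUBIC))
E
```

```text
t 3.5 pos [ 0.4576 -0.1754  0.3207] rpy [-3.134e+00  2.000e-03  9.000e-01] w 0.0327 F [-0.1 -0.4 -0.9] 0.0
shift units [0.02 0.03 0.94] turn units 0.0
```

View pics/s1.png

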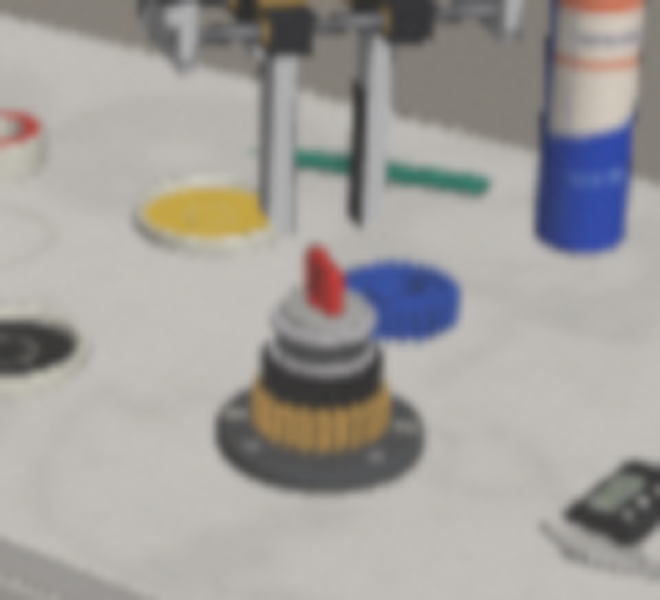

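The crop shows the fingers at (278,230) and (372,225), straddling the wing at (325,280).

Emit:
play_rows(
  translation=[
    [0,0,0.3],
    [0,0,0.3],
    [0,0,0.3],
    [0,0,0],
    [0,0,0],
    [0,0,0],
    [0,0,0],
    [0,0,0],
  ],
  twist=[
    [0,0,0],
    [0,0,0],
    [0,0,0],
    [0,0,0],
    [0,0,0],
    [0,0,0],
    [0,0,0],
    [0,0,0],
  ],
  gripper=[-0.3,-0.3,-0.3,-0.3,-0.3,-1,-1,-1],
)

```text
time: 4.35
tool_pos: [0.4592, -0.1755, 0.2892]
ee_rot: [3.14, -0.0, 0.902]
wrist_force: [-0.0, 1.0, 0.2]
width: 0.0123
finger_force: 0.0
```

Emit:
play_rows(
  translation=[
    [0,0,0],
    [0,0,0],
    [0,0,0],
    [0,0,0],
  ],
  twist=[
    [0,0,0],
    [0,0,0],
    [0,0,0],
    [0,0,0],
  ],
  gripper=[-1,-1,-1,-1],
)

```text
time: 4.75
tool_pos: [0.4592, -0.1755, 0.2891]
ee_rot: [3.141, -0.0, 0.902]
wrist_force: [-0.3, -0.2, 2.6]
width: 0.0094
finger_force: 30.0
```

```bash
python3 go.py .459 -.1755 .283 2.037
```

```text
t 4.8 pos [ 0.4592 -0.1755  0.2891] rpy [ 3.141 -0.     0.902] w 0.0094 F [-0.3 -0.2  2.6] 30.0
shift units [-0.   -0.    0.15] turn units -11.35
```

Emit:
play_rows(
  translation=[
    [0,0,0],
    [0,0,0],
    [0,0,0],
    [0,0,0],
    [0,0,0],
    [0,0,0],
    [0,0,0],
    [0,0,0],
  ],
  twist=[
    [0,0,-0.7],
    [0,0,-0.7],
    [0,0,-0.7],
    [0,0,-0.7],
    [0,0,-0.7],
    [0,0,-0.7],
    [0,0,-0.7],
    [0,0,-0.7],
  ],
  gripper=[-1,-1,-1,-1,-1,-1,-1,-1],
)

```text
time: 5.55
tool_pos: [0.4591, -0.1753, 0.2891]
ee_rot: [3.141, -0.0, 1.465]
wrist_force: [-0.7, 1.4, 2.9]
width: 0.0099
finger_force: 30.0
```

Emit:
play_rows(
  translation=[
    [0,0,0],
    [0,0,0],
    [0,0,0],
    [0,0,0],
    [0,0,0],
    [0,0,0],
    [0,0,0],
    [0,0,0],
  ],
  twist=[
    [0,0,-0.7],
    [0,0,-0.7],
    [0,0,-0.7],
    [0,0,-0.7],
    [0,0,-0.7],
    [0,0,-0.7],
    [0,0,-0.7],
    [0,0,-0.7],
  ],
  gripper=[-1,-1,-1,-1,-1,-1,-1,-1],
)

```text
time: 6.35
tool_pos: [0.4589, -0.175, 0.2891]
ee_rot: [3.141, -0.001, 2.025]
wrist_force: [-0.7, 1.4, 3.4]
width: 0.0099
finger_force: 30.0
```

```bash
python3 go.py .459 -.1755 .283 2.037;  python3 - <<'E'
from h import *
print(np.round(robot.get_obs()["wrist_torque"],2))
E
```

```text
t 6.3 pos [ 0.4589 -0.175   0.2891] rpy [ 3.141e+00 -1.000e-03  2.025e+00] w 0.0099 F [-0.7  1.4  3.4] 30.0
shift units [-0.01 -0.    0.15] turn units -0.12
[ 0.35  0.16 -0.01]
```

Turned freely. Lift gently and check.

Emit:
play_rows(
  translation=[
    [0,0,0],
    [0,0,-0.15],
    [0,0,-0.15],
    [0,0,-0.2],
    [0,0,-0.2],
    [0,0,-0.2],
    [0,0,-0.2],
    [0,0,-0.2],
  ],
  twist=[
    [0,0,-0.12],
    [0,0,0],
    [0,0,0],
    [0,0,0],
    [0,0,0],
    [0,0,0],
    [0,0,0],
    [0,0,0],
  ],
  gripper=[-1,-1,-1,-1,-1,-1,-1,-1],
)

```text
time: 7.15
tool_pos: [0.459, -0.1755, 0.3415]
ee_rot: [3.141, 0.0, 2.034]
wrist_force: [-0.1, 0.5, -1.8]
width: 0.0094
finger_force: 30.0
```

Emit:
play_rows(
  translation=[
    [0,0,-0.4],
    [0,0,-0.4],
    [0,0,-0.3],
    [0,0,0],
  ],
  twist=[
    [0,0,0],
    [0,0,0],
    [0,0,0],
    [0,0,0],
  ],
  gripper=[-1,-1,-1,-1],
)

```text
time: 7.55
tool_pos: [0.4593, -0.1756, 0.3872]
ee_rot: [3.139, 0.004, 2.034]
wrist_force: [0.1, -0.3, -1.7]
width: 0.0095
finger_force: 30.0
```

```bash
python3 go.py .634 .178 .36;  python3 - <<'E'
from h import *
a=robot.snapshot("scene"); cv2.imwrite("pics/s2.png",cv2.resize(a[130:260,220:350,::-1],(600,600),interpolation=cv2.INTER_CUBIC))
E
```

```text
t 7.5 pos [ 0.4593 -0.1756  0.3872] rpy [3.139 0.004 2.034] w 0.0095 F [ 0.1 -0.3 -1.7] 30.0
shift units [5.96 7.86 0.68] turn units None
```

View pics/s2.png

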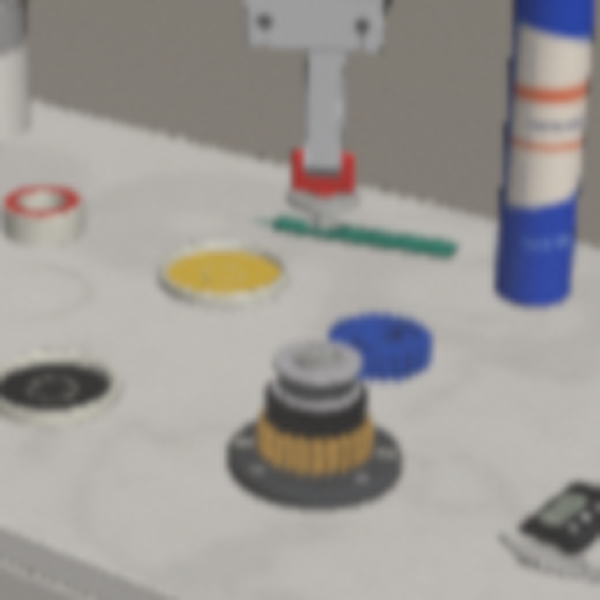

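The plug is out and upright at (325,185), held by the wing. I'll carry it to the holder.

Emit:
play_rows(
  translation=[
    [0.5,0.655,0],
    [0.5,0.655,0],
    [0.5,0.655,0],
    [0.5,0.655,0],
    [0.5,0.655,0],
    [0.5,0.655,0],
    [0.5,0.655,0],
    [0.5,0.655,0],
  ],
  twist=[
    [0,0,0],
    [0,0,0],
    [0,0,0],
    [0,0,0],
    [0,0,0],
    [0,0,0],
    [0,0,0],
    [0,0,0],
  ],
  gripper=[-1,-1,-1,-1,-1,-1,-1,-1],
)

```text
time: 8.4
tool_pos: [0.5754, 0.0627, 0.3831]
ee_rot: [-3.139, -0.001, 2.034]
wrist_force: [1.1, -0.8, -1.6]
width: 0.0095
finger_force: 30.0
```

Emit:
play_rows(
  translation=[
    [0.5,0.655,0],
    [0.5,0.655,0],
    [0.5,0.655,0],
    [0.46,0.655,0],
    [0,0,0],
    [0,0,0.6],
    [0,0,0.6],
    [0,0,0.6],
  ],
  twist=[
    [0,0,0],
    [0,0,0],
    [0,0,0],
    [0,0,0],
    [0,0,0],
    [0,0,0],
    [0,0,0],
    [0,0,0],
  ],
  gripper=[-1,-1,-1,-1,-1,-1,-1,-1],
)

```text
time: 9.2
tool_pos: [0.6334, 0.1776, 0.3108]
ee_rot: [-3.14, 0.0, 2.033]
wrist_force: [0.5, -0.1, -3.1]
width: 0.0097
finger_force: 30.0
```

```bash
python3 - <<'E'
from h import *
a=robot.snapshot("scene"); cv2.imwrite("pics/s3.png",cv2.resize(a[130:200,190:290,::-1],(800,560),interpolation=cv2.INTER_CUBIC))
print([(np.round(d["centre"],3).tolist(),round(d["score"],2)) for d in robot.spot_point("plug_holder","scene")+robot.spot_point("plug","scene")])
E
python3 go.py .634 .178 .242 
```

```text
[([0.633, 0.179, -0.001], 0.67), ([0.46, -0.175, 0.004], 0.22), ([0.636, 0.178, 0.077], 0.42)]
t 9.3 pos [0.633  0.1775 0.3094] rpy [-3.135e+00 -1.000e-03  2.033e+00] w 0.0096 F [-0.8  0.2 -1.3] 30.0
shift units [-0.    0.03  1.68] turn units None
```

View pics/s3.png

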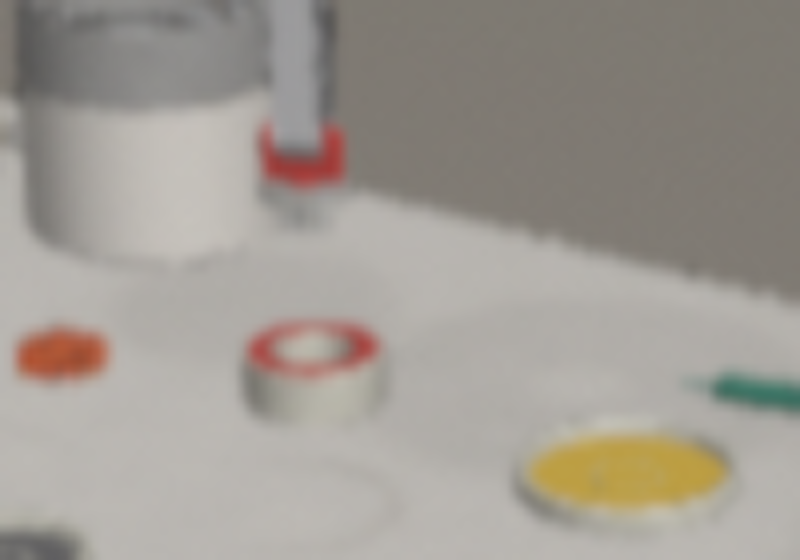

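```bash
python3 - <<'E'
from h import *
m=robot.camera_model("scene")
P=np.array([[.633,.1775,z] for z in (.024,.08,.098,.125)])
uv=cv2.projectPoints(P,np.array(m["rvec"]),np.array(m["tvec"]),np.array(m["camera_matrix"]),None)[0].reshape(-1,2)
print((uv-[190,130])*8)
E
```

```text
[[302.99342397 345.0468013 ]
 [298.79720855 223.05901976]
 [297.41947187 183.00696708]
 [295.325677   122.13845462]]
```

Emit:
play_rows(
  translation=[
    [0,0,0.4],
    [0,0,0.4],
    [0,0,0.3],
    [0,0,0.2],
    [0,0,0.2],
    [0,0,0.15],
    [0,0,0],
    [0,0,0],
  ],
  twist=[
    [0,0,0],
    [0,0,0],
    [0,0,0],
    [0,0,0],
    [0,0,0],
    [0,0,0],
    [0,0,0],
    [0,0,0],
  ],
  gripper=[-1,-1,-1,-1,-1,-1,-1,-1],
)

```text
time: 10.15
tool_pos: [0.6339, 0.1783, 0.2469]
ee_rot: [3.141, 0.0, 2.034]
wrist_force: [0.0, 0.0, -2.1]
width: 0.0096
finger_force: 30.0
```

Emit:
play_rows(
  translation=[
    [0,0,0.05],
    [0,0,0.03],
    [0,0,0],
    [0,0,0],
  ],
  twist=[
    [0,0,0],
    [0,0,0],
    [0,0,0],
    [0,0,0],
  ],
  gripper=[-1,-1,-1,-1],
)

```text
time: 10.55
tool_pos: [0.6338, 0.1783, 0.2436]
ee_rot: [3.141, 0.0, 2.034]
wrist_force: [0.5, -0.7, -1.2]
width: 0.0095
finger_force: 30.0
```

Emit:
play_rows(
  translation=[
    [0,0,0.05],
    [0,0,0.05],
    [0,0,0],
    [0,0,0],
  ],
  twist=[
    [0,0,0],
    [0,0,0],
    [0,0,0],
    [0,0,0],
  ],
  gripper=[-1,-1,-1,-1],
)

```text
time: 10.95
tool_pos: [0.6339, 0.1783, 0.2402]
ee_rot: [3.141, 0.0, 2.034]
wrist_force: [-0.2, 0.1, 2.0]
width: 0.0096
finger_force: 30.0
```

Contact (force rose by about 4 N). Release and rise.

Emit:
play_rows(
  translation=[
    [0,0,0],
    [0,0,0],
    [0,0,0],
    [0,0,0],
    [0,0,-0.3],
    [0,0,-0.6],
    [0,0,-0.9],
    [0,0,-0.9],
  ],
  twist=[
    [0,0,0],
    [0,0,0],
    [0,0,0],
    [0,0,0],
    [0,0,0],
    [0,0,0],
    [0,0,0],
    [0,0,0],
  ],
  gripper=[-0.5,-0.5,-0.5,-0.5,-0.5,-0.5,0,0.5],
)

```text
time: 11.75
tool_pos: [0.6336, 0.1782, 0.349]
ee_rot: [-3.141, -0.0, 2.034]
wrist_force: [0.4, 0.0, -0.5]
width: 0.0362
finger_force: 0.0
```

```bash
python3 go.py .459 -.1755 .36 ; python3 - <<'E'
from h import *
a=robot.snapshot("scene"); cv2.imwrite("pics/s4.png",cv2.resize(a[130:200,190:290,::-1],(640,448),interpolation=cv2.INTER_CUBIC))
E
```

```text
t 11.8 pos [0.6336 0.1782 0.349 ] rpy [-3.141 -0.     2.034] w 0.0362 F [ 0.4  0.  -0.5] 0.0
shift units [-5.96 -7.86 -0.28] turn units None
```

View pics/s4.png

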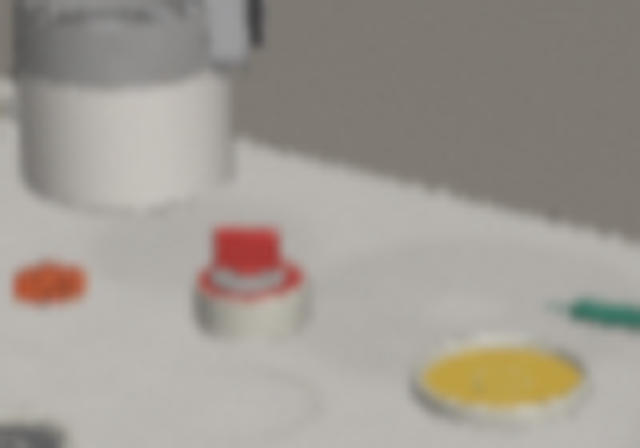

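The plug stands upright in the holder at (248,270). Back to the arbor with the gripper open.

Emit:
play_rows(
  translation=[
    [-0.5,-0.655,0],
    [-0.5,-0.655,0],
    [-0.5,-0.655,0],
    [-0.5,-0.655,0],
    [-0.5,-0.655,0],
    [-0.5,-0.655,0],
    [-0.5,-0.655,0],
    [-0.5,-0.655,0],
  ],
  twist=[
    [0,0,0],
    [0,0,0],
    [0,0,0],
    [0,0,0],
    [0,0,0],
    [0,0,0],
    [0,0,0],
    [0,0,0],
  ],
  gripper=[1,1,1,1,1,1,1,1],
)

```text
time: 12.6
tool_pos: [0.517, -0.0595, 0.3483]
ee_rot: [3.14, 0.001, 2.034]
wrist_force: [-0.8, 0.2, 0.6]
width: 0.0941
finger_force: 0.0
```

Emit:
play_rows(
  translation=[
    [-0.5,-0.655,0],
    [-0.5,-0.655,0],
    [-0.5,-0.655,0],
    [-0.46,-0.655,0],
    [0,0,0],
    [0,0,0.5],
    [0,0,0.5],
    [0,0,0],
  ],
  twist=[
    [0,0,0],
    [0,0,0],
    [0,0,0],
    [0,0,0],
    [0,0,0],
    [0,0,0],
    [0,0,0],
    [0,0,0],
  ],
  gripper=[1,1,1,1,1,1,1,1],
)

```text
time: 13.4
tool_pos: [0.4585, -0.1745, 0.305]
ee_rot: [-3.139, -0.004, 2.034]
wrist_force: [0.0, 0.4, -0.4]
width: 0.0939
finger_force: 0.0
```

```bash
python3 go.py .459 -.1755 .26
```

```text
t 13.4 pos [ 0.4585 -0.1745  0.305 ] rpy [-3.139 -0.004  2.034] w 0.0939 F [ 0.   0.4 -0.4] 0.0
shift units [-0.03  0.    1.13] turn units None
```

Emit:
play_rows(
  translation=[
    [0,0,0.4],
    [0,0,0.4],
    [0,0,0.2],
    [0,0,0.2],
    [0,0,0],
    [0,0,0],
    [0,0,0],
    [0,0,0],
  ],
  twist=[
    [0,0,0],
    [0,0,0],
    [0,0,0],
    [0,0,0],
    [0,0,0],
    [0,0,0],
    [0,0,0],
    [0,0,0],
  ],
  gripper=[1,1,1,1,1,1,-1,-1],
)

```text
time: 14.2
tool_pos: [0.4592, -0.1756, 0.2602]
ee_rot: [3.141, 0.001, 2.034]
wrist_force: [-0.4, -0.4, -1.1]
width: 0.081
finger_force: 0.0
```

Emit:
play_rows(
  translation=[
    [0,0,0],
    [0,0,0],
    [0,0,0],
    [0,0,0],
    [0,0,0],
    [0,0,0],
    [0,0,0],
    [0,0,0],
  ],
  twist=[
    [0,0,0],
    [0,0,0],
    [0,0,0],
    [0,0,0],
    [0,0,0],
    [0,0,0],
    [0,0,0],
    [0,0,0],
  ],
  gripper=[-1,-1,-1,-1,-1,-1,-1,-1],
)

```text
time: 15.0
tool_pos: [0.459, -0.1754, 0.2595]
ee_rot: [3.141, 0.0, 2.034]
wrist_force: [0.1, 0.8, 0.4]
width: 0.051
finger_force: 30.0
```

Emit:
play_rows(
  translation=[
    [0,0,-0.15],
    [0,0,-0.25],
    [0,0,-0.4],
    [0,0,-0.4],
    [0,0,-0.5],
    [0,0,-0.3],
    [0,0,0],
    [0,0,0],
  ],
  twist=[
    [0,0,0],
    [0,0,0],
    [0,0,0],
    [0,0,0],
    [0,0,0],
    [0,0,0],
    [0,0,0],
    [0,0,0],
  ],
  gripper=[-1,-1,-1,-1,-1,-1,-1,-1],
)

```text
time: 15.8
tool_pos: [0.4589, -0.1754, 0.3394]
ee_rot: [-3.142, 0.0, 2.034]
wrist_force: [0.1, -0.0, -0.8]
width: 0.0511
finger_force: 30.0
```

```bash
python3 go.py .428 .169 .34; python3 - <<'E'
from h import *
a=robot.snapshot("scene"); cv2.imwrite("pics/s5.png",cv2.resize(a[150:260,220:340,::-1],(600,550),interpolation=cv2.INTER_CUBIC))
E
```

```text
t 15.8 pos [ 0.4589 -0.1754  0.3394] rpy [-3.142  0.     2.034] w 0.0511 F [ 0.1 -0.  -0.8] 30.0
shift units [ 8.05  3.15 -0.02] turn units None
```

View pics/s5.png

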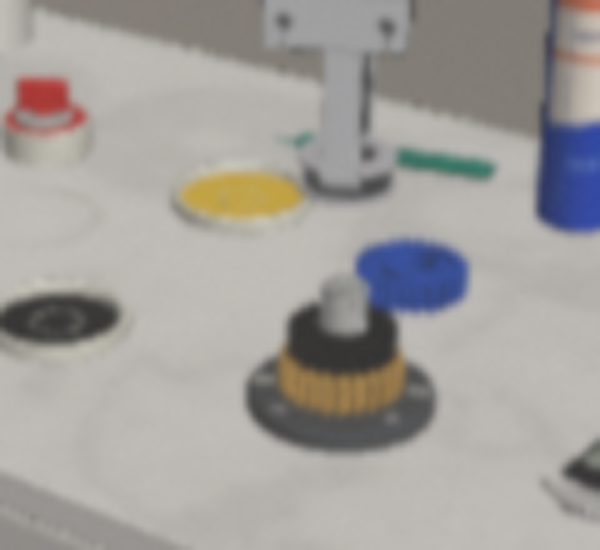

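The pulley is lifted level at (345,175), with the black and brass gears still on the arbor.

Emit:
play_rows(
  translation=[
    [0.67,0.262,0],
    [0.67,0.262,0],
    [0.67,0.262,0],
    [0.67,0.262,0],
    [0.67,0.262,0],
    [0.67,0.262,0],
    [0.67,0.262,0],
    [0.67,0.262,0],
  ],
  twist=[
    [0,0,0],
    [0,0,0],
    [0,0,0],
    [0,0,0],
    [0,0,0],
    [0,0,0],
    [0,0,0],
    [0,0,0],
  ],
  gripper=[-1,-1,-1,-1,-1,-1,-1,-1],
)

```text
time: 16.65
tool_pos: [0.4377, 0.055, 0.3381]
ee_rot: [-3.139, -0.001, 2.034]
wrist_force: [-0.1, -0.1, -1.0]
width: 0.0511
finger_force: 30.0
```

Emit:
play_rows(
  translation=[
    [0.67,0.262,0],
    [0.67,0.262,0],
    [0.67,0.262,0],
    [0.67,0.262,0],
    [0,0,0],
    [0,0,0.7],
    [0,0,0.8],
    [0,0,0.8],
  ],
  twist=[
    [0,0,0],
    [0,0,0],
    [0,0,0],
    [0,0,0],
    [0,0,0],
    [0,0,0],
    [0,0,0],
    [0,0,0],
  ],
  gripper=[-1,-1,-1,-1,-1,-1,-1,-1],
)

```text
time: 17.45
tool_pos: [0.4277, 0.1678, 0.2458]
ee_rot: [-3.141, 0.001, 2.034]
wrist_force: [0.5, -1.1, -1.3]
width: 0.0513
finger_force: 30.0
```

Emit:
play_rows(
  translation=[
    [0,0,0.3],
    [0,0,0.2],
    [0,0,0.15],
    [0,0,0.1],
    [0,0,0],
    [0,0,0],
  ],
  twist=[
    [0,0,0],
    [0,0,0],
    [0,0,0],
    [0,0,0],
    [0,0,0],
    [0,0,0],
  ],
  gripper=[-1,-1,-1,-1,-1,-1],
)

```text
time: 18.05
tool_pos: [0.4283, 0.1685, 0.2184]
ee_rot: [3.14, 0.001, 2.034]
wrist_force: [-1.2, 0.0, 0.5]
width: 0.0511
finger_force: 30.0
```

```bash
python3 go.py .428 .169 .2115; python3 - <<'E'
from h import *
for c in("scene","top"): print([(np.round(d["centre"],3).tolist(),round(d["score"],2)) for n in("grey_nest","pulley") for d in (robot.snapshot(c) is not None and robot.spot_point(n,c))])
E
```

```text
t 18.1 pos [0.4283 0.1685 0.2184] rpy [3.140e+00 1.000e-03 2.034e+00] w 0.0511 F [-1.2  0.   0.5] 30.0
shift units [ 0.01 -0.    0.17] turn units None
[([0.43, 0.171, 0.001], 0.72), ([0.433, 0.169, 0.006], 0.54)]
[([0.426, 0.168, -0.004], 0.51)]
```

Emit:
play_rows(
  translation=[
    [0,0,0.08],
    [0,0,0.06],
    [0,0,0.04],
    [0,0,0],
    [0,0,0],
  ],
  twist=[
    [0,0,0],
    [0,0,0],
    [0,0,0],
    [0,0,0],
    [0,0,0],
  ],
  gripper=[-1,-1,-1,-1,-1],
)

```text
time: 18.95
tool_pos: [0.4279, 0.1685, 0.2115]
ee_rot: [-3.141, 0.0, 2.034]
wrist_force: [-2.5, -0.4, 8.2]
width: 0.0511
finger_force: 30.0
```

Emit:
play_rows(
  translation=[
    [0,0,0],
    [0,0,0],
    [0,0,0],
    [0,0,-0.3],
    [0,0,-0.8],
    [0,0,-0.9],
    [0,0,-0.9],
    [0,0,0],
  ],
  twist=[
    [0,0,0],
    [0,0,0],
    [0,0,0],
    [0,0,0],
    [0,0,0],
    [0,0,0],
    [0,0,0],
    [0,0,0],
  ],
  gripper=[0.5,0.5,0.5,0.5,0.5,1,1,1],
)

```text
time: 19.75
tool_pos: [0.4292, 0.1689, 0.3332]
ee_rot: [3.129, 0.003, 2.034]
wrist_force: [1.2, -1.0, 0.2]
width: 0.0907
finger_force: 0.0
```

```bash
python3 go.py .459 -.1755 .34; python3 - <<'E'
from h import *
a=robot.snapshot("scene"); cv2.imwrite("pics/s6.png",cv2.resize(a[160:240,150:270,::-1],(600,400),interpolation=cv2.INTER_CUBIC))
E
```

```text
t 19.8 pos [0.4292 0.1689 0.3332] rpy [3.129e+00 3.000e-03 2.034e+00] w 0.0907 F [ 1.2 -1.   0.2] 0.0
shift units [-8.03 -3.18 -0.17] turn units None
```

View pics/s6.png

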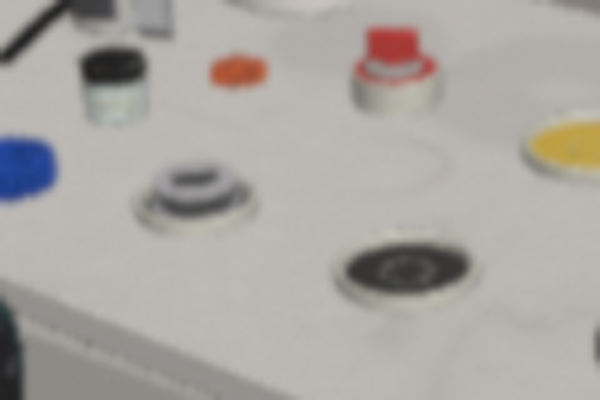

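The pulley sits flat in the grey nest at (195,195). Next is the black gear.

Emit:
play_rows(
  translation=[
    [-0.67,-0.265,0],
    [-0.67,-0.265,0],
    [-0.67,-0.265,0],
    [-0.67,-0.265,0],
    [-0.67,-0.265,0],
    [-0.67,-0.265,0],
    [-0.67,-0.265,0],
    [-0.67,-0.265,0],
  ],
  twist=[
    [0,0,0],
    [0,0,0],
    [0,0,0],
    [0,0,0],
    [0,0,0],
    [0,0,0],
    [0,0,0],
    [0,0,0],
  ],
  gripper=[1,1,1,1,1,1,1,1],
)

```text
time: 20.6
tool_pos: [0.4473, -0.0623, 0.3248]
ee_rot: [-3.14, -0.002, 2.034]
wrist_force: [0.9, -0.1, 1.0]
width: 0.0939
finger_force: 0.0
```

Emit:
play_rows(
  translation=[
    [-0.67,-0.265,0],
    [-0.67,-0.265,0],
    [-0.67,-0.265,0],
    [-0.66,-0.265,0],
    [0,0,0],
    [0,0,0],
    [0,0,0],
    [0,0,0],
  ],
  twist=[
    [0,0,0],
    [0,0,0],
    [0,0,0],
    [0,0,0],
    [0,0,0],
    [0,0,0],
    [0,0,0],
    [0,0,0],
  ],
  gripper=[1,1,1,1,1,1,1,1],
)

```text
time: 21.4
tool_pos: [0.4574, -0.1746, 0.326]
ee_rot: [-3.141, -0.001, 2.035]
wrist_force: [0.1, -0.2, -0.3]
width: 0.0938
finger_force: 0.0
```

```bash
python3 go.py .459 -.1755 .2395
```

```text
t 21.4 pos [ 0.4574 -0.1746  0.326 ] rpy [-3.141e+00 -1.000e-03  2.035e+00] w 0.0938 F [ 0.1 -0.2 -0.3] 0.0
shift units [-0.04  0.03  2.16] turn units None
```

Emit:
play_rows(
  translation=[
    [-0.04,0.03,0.4],
    [0,0,0.5],
    [0,0,0.5],
    [0,0,0.4],
    [0,0,0.2],
    [0,0,0.14],
    [0,0,0],
    [0,0,0],
  ],
  twist=[
    [0,0,0],
    [0,0,0],
    [0,0,0],
    [0,0,0],
    [0,0,0],
    [0,0,0],
    [0,0,0],
    [0,0,0],
  ],
  gripper=[1,1,1,1,1,1,1,1],
)

```text
time: 22.2
tool_pos: [0.4596, -0.1766, 0.2415]
ee_rot: [3.141, 0.001, 2.034]
wrist_force: [-0.5, -0.1, 0.3]
width: 0.0939
finger_force: 0.0
```

Emit:
play_rows(
  translation=[
    [0,0,0],
    [0,0,0],
    [0,0,0],
    [0,0,0],
    [0,0,0],
    [0,0,0],
    [0,0,0],
    [0,0,0],
  ],
  twist=[
    [0,0,0],
    [0,0,0],
    [0,0,0],
    [0,0,0],
    [0,0,0],
    [0,0,0],
    [0,0,0],
    [0,0,0],
  ],
  gripper=[-1,-1,-1,-1,-1,-1,-1,-1],
)

```text
time: 23.0
tool_pos: [0.4594, -0.1766, 0.2408]
ee_rot: [3.141, 0.0, 2.034]
wrist_force: [0.3, -0.1, 0.2]
width: 0.0582
finger_force: 30.0
```

Emit:
play_rows(
  translation=[
    [0,0,-0.15],
    [0,0,-0.25],
    [0,0,-0.3],
    [0,0,-0.4],
    [0,0,-0.5],
    [0,0,-0.5],
    [0,0,-0.3],
    [0,0,0],
  ],
  twist=[
    [0,0,0],
    [0,0,0],
    [0,0,0],
    [0,0,0],
    [0,0,0],
    [0,0,0],
    [0,0,0],
    [0,0,0],
  ],
  gripper=[-1,-1,-1,-1,-1,-1,-1,-1],
)

```text
time: 23.8
tool_pos: [0.4598, -0.1768, 0.3396]
ee_rot: [3.138, 0.004, 2.034]
wrist_force: [0.7, 0.3, -1.1]
width: 0.0583
finger_force: 30.0
```

```bash
python3 go.py .437 .008 .34; python3 - <<'E'
from h import *
a=robot.snapshot("scene"); cv2.imwrite("pics/s7.png",cv2.resize(a[150:260,220:340,::-1],(480,440),interpolation=cv2.INTER_CUBIC))
E
```

```text
t 23.8 pos [ 0.4598 -0.1768  0.3396] rpy [3.138 0.004 2.034] w 0.0583 F [ 0.7  0.3 -1.1] 30.0
shift units [ 4.39  1.55 -0.01] turn units None
```

View pics/s7.png

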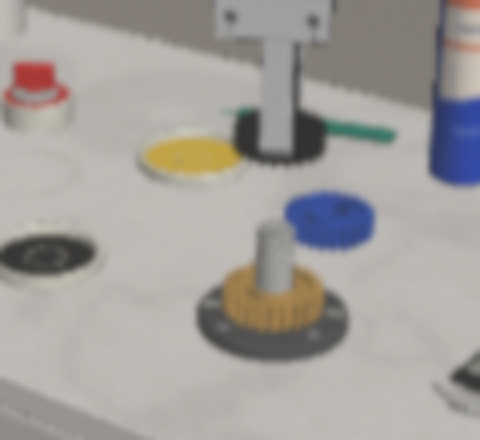

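The black gear is held level at (280,140) and only the brass gear remains on the arbor. On to the black nest.

Emit:
play_rows(
  translation=[
    [0.63,0.22,0],
    [0.63,0.22,0],
    [0.63,0.22,0],
    [0.63,0.22,0],
    [0.63,0.22,0],
    [0.63,0.22,0],
    [0.61,0.23,0],
    [0,0,0],
  ],
  twist=[
    [0,0,0],
    [0,0,0],
    [0,0,0],
    [0,0,0],
    [0,0,0],
    [0,0,0],
    [0,0,0],
    [0,0,0],
  ],
  gripper=[-1,-1,-1,-1,-1,-1,-1,-1],
)

```text
time: 24.65
tool_pos: [0.4356, 0.0103, 0.3353]
ee_rot: [-3.14, -0.002, 2.038]
wrist_force: [-0.5, -0.2, -1.1]
width: 0.058
finger_force: 30.0
```

Emit:
play_rows(
  translation=[
    [0,0,0.5],
    [0,0,0.6],
    [0,0,0.6],
    [0,0,0.6],
    [0,0,0.4],
    [0,0,0.25],
    [0,0,0],
    [0,0,0],
  ],
  twist=[
    [0,0,0],
    [0,0,0],
    [0,0,0],
    [0,0,0],
    [0,0,0],
    [0,0,0],
    [0,0,0],
    [0,0,0],
  ],
  gripper=[-1,-1,-1,-1,-1,-1,-1,-1],
)

```text
time: 25.45
tool_pos: [0.4366, 0.0078, 0.2189]
ee_rot: [3.142, 0.0, 2.033]
wrist_force: [1.1, 0.4, -0.6]
width: 0.0583
finger_force: 30.0
```

```bash
python3 go.py .437 .008 .2128
```

```text
t 25.4 pos [0.4366 0.0078 0.2189] rpy [3.142 0.    2.033] w 0.0583 F [ 1.1  0.4 -0.6] 30.0
shift units [-0.    0.01  0.15] turn units None
```

Emit:
play_rows(
  translation=[
    [0,0,0.07],
    [0,0,0.05],
    [0,0,0.04],
    [0,0,0],
    [0,0,0],
  ],
  twist=[
    [0,0,0],
    [0,0,0],
    [0,0,0],
    [0,0,0],
    [0,0,0],
  ],
  gripper=[-1,-1,-1,-1,-1],
)

```text
time: 25.95
tool_pos: [0.4366, 0.0082, 0.2128]
ee_rot: [3.141, 0.001, 2.034]
wrist_force: [0.2, 0.2, 1.6]
width: 0.058
finger_force: 30.0
```

Contact. Release, rise, and return over the arbor.

Emit:
play_rows(
  translation=[
    [0,0,0],
    [0,0,0],
    [0,0,0],
    [0,0,-0.3],
    [0,0,-0.8],
    [0,0,-0.9],
    [0,0,-0.9],
    [0,0,0],
  ],
  twist=[
    [0,0,0],
    [0,0,0],
    [0,0,0],
    [0,0,0],
    [0,0,0],
    [0,0,0],
    [0,0,0],
    [0,0,0],
  ],
  gripper=[0.6,0.6,0.6,0.6,0.6,1,1,1],
)

```text
time: 26.75
tool_pos: [0.4377, 0.0081, 0.3351]
ee_rot: [3.131, 0.007, 2.034]
wrist_force: [1.3, -0.1, -0.8]
width: 0.0933
finger_force: 0.0
```

Emit:
play_rows(
  translation=[
    [-0.63,-0.22,0],
    [-0.63,-0.22,0],
    [-0.63,-0.22,0],
    [-0.63,-0.22,0],
    [-0.63,-0.22,0],
    [-0.63,-0.22,0],
    [-0.59,-0.22,0],
    [0,0,0],
  ],
  twist=[
    [0,0,0],
    [0,0,0],
    [0,0,0],
    [0,0,0],
    [0,0,0],
    [0,0,0],
    [0,0,0],
    [0,0,0],
  ],
  gripper=[1,1,1,1,1,1,1,1],
)

```text
time: 27.55
tool_pos: [0.4592, -0.1779, 0.3278]
ee_rot: [-3.14, 0.0, 2.03]
wrist_force: [-0.1, 0.2, -0.4]
width: 0.0937
finger_force: 0.0
```

Emit:
play_rows(
  translation=[
    [0,0,0],
    [0,0,0],
  ],
  twist=[
    [0,0,0],
    [0,0,0],
  ],
  gripper=[1,1],
)

```text
time: 27.75
tool_pos: [0.4592, -0.1749, 0.328]
ee_rot: [-3.141, -0.001, 2.035]
wrist_force: [0.4, -0.9, -0.1]
width: 0.0939
finger_force: 0.0
```

```bash
python3 go.py .459 -.1755 .2195; python3 - <<'E'
from h import *
a=robot.snapshot("scene"); cv2.imwrite("pics/s8.png",cv2.resize(a[150:260,190:340,::-1],(600,440),interpolation=cv2.INTER_CUBIC))
E
```

```text
t 27.8 pos [ 0.4592 -0.1749  0.328 ] rpy [-3.141e+00 -1.000e-03  2.035e+00] w 0.0939 F [ 0.4 -0.9 -0.1] 0.0
shift units [-0.01 -0.01  2.71] turn units None
```

View pics/s8.png

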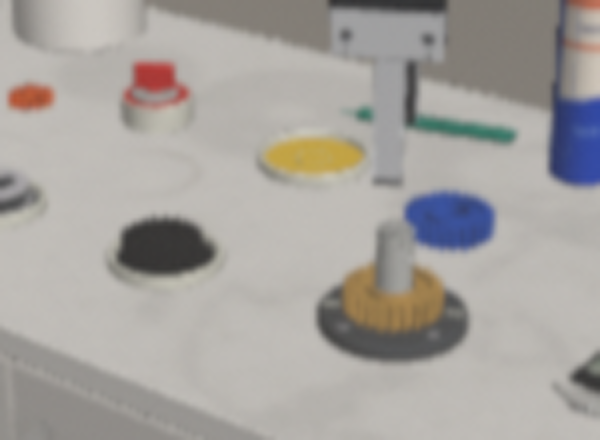

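The black gear lies in its nest at (165,248). Next is the brass gear at (393,300).

Emit:
play_rows(
  translation=[
    [0,0,0.5],
    [0,0,0.5],
    [0,0,0.5],
    [0,0,0.5],
    [0,0,0.3],
    [0,0,0.25],
    [0,0,0.16],
    [0,0,0],
  ],
  twist=[
    [0,0,0],
    [0,0,0],
    [0,0,0],
    [0,0,0],
    [0,0,0],
    [0,0,0],
    [0,0,0],
    [0,0,0],
  ],
  gripper=[1,1,1,1,1,1,1,1],
)

```text
time: 28.6
tool_pos: [0.4592, -0.1755, 0.2194]
ee_rot: [-3.141, -0.001, 2.034]
wrist_force: [-0.4, -0.5, -0.1]
width: 0.094
finger_force: 0.0
```

Emit:
play_rows(
  translation=[
    [0,0,0],
    [0,0,0],
    [0,0,0],
    [0,0,0],
    [0,0,0],
    [0,0,0],
    [0,0,0],
    [0,0,0],
  ],
  twist=[
    [0,0,0],
    [0,0,0],
    [0,0,0],
    [0,0,0],
    [0,0,0],
    [0,0,0],
    [0,0,0],
    [0,0,0],
  ],
  gripper=[1,-1,-1,-1,-1,-1,-1,-1],
)

```text
time: 29.4
tool_pos: [0.4595, -0.1758, 0.2202]
ee_rot: [3.141, 0.001, 2.034]
wrist_force: [-0.1, -0.5, 2.3]
width: 0.0676
finger_force: 30.0
```

Emit:
play_rows(
  translation=[
    [0,0,-0.15],
    [0,0,-0.25],
    [0,0,-0.4],
    [0,0,-0.5],
    [0,0,-0.5],
    [0,0,-0.5],
    [0,0,-0.5],
    [0,0,-0.2],
  ],
  twist=[
    [0,0,0],
    [0,0,0],
    [0,0,0],
    [0,0,0],
    [0,0,0],
    [0,0,0],
    [0,0,0],
    [0,0,0],
  ],
  gripper=[-1,-1,-1,-1,-1,-1,-1,-1],
)

```text
time: 30.2
tool_pos: [0.4596, -0.1758, 0.3427]
ee_rot: [3.139, 0.004, 2.034]
wrist_force: [0.7, -0.9, -0.8]
width: 0.0678
finger_force: 30.0
```

```bash
python3 go.py .643 .018 .34; python3 - <<'E'
from h import *
a=robot.snapshot("scene"); cv2.imwrite("pics/s9.png",cv2.resize(a[150:260,190:340,::-1],(600,440),interpolation=cv2.INTER_CUBIC))
for c in("scene","top"): robot.snapshot(c);print([(np.round(d["centre"],3).tolist(),round(d["score"],2)) for d in robot.spot_point("yellow_nest",c)])
E
```

```text
t 30.2 pos [ 0.4596 -0.1758  0.3427] rpy [3.139 0.004 2.034] w 0.0678 F [ 0.7 -0.9 -0.8] 30.0
shift units [2.29 6.27 0.07] turn units None
[([0.641, 0.016, -0.001], 0.65), ([0.44, 0.008, -0.002], 0.25)]
[([0.643, 0.015, -0.0], 0.56)]
```

View pics/s9.png

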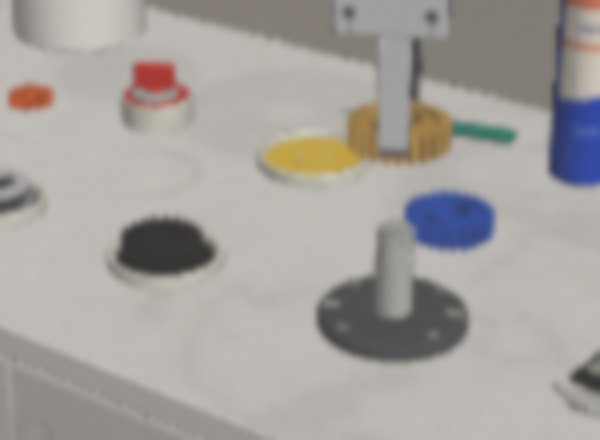

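The brass gear is lifted level at (400,130) and the arbor is bare. Carry it to the yellow nest.

Emit:
play_rows(
  translation=[
    [0.227,0.625,0],
    [0.227,0.625,0],
    [0.227,0.625,0],
    [0.227,0.625,0],
    [0.227,0.625,0],
    [0.227,0.625,0],
    [0.227,0.625,0],
    [0.227,0.625,0],
  ],
  twist=[
    [0,0,0],
    [0,0,0],
    [0,0,0],
    [0,0,0],
    [0,0,0],
    [0,0,0],
    [0,0,0],
    [0,0,0],
  ],
  gripper=[-1,-1,-1,-1,-1,-1,-1,-1],
)

```text
time: 31.25
tool_pos: [0.6063, -0.0205, 0.3379]
ee_rot: [-3.139, -0.002, 2.034]
wrist_force: [-0.4, -0.5, -0.4]
width: 0.0674
finger_force: 30.0
```

Emit:
play_rows(
  translation=[
    [0.227,0.625,0],
    [0.227,0.625,0],
    [0,0,0],
    [0,0,0.5],
    [0,0,0.6],
    [0,0,0.6],
    [0,0,0.6],
    [0,0,0],
  ],
  twist=[
    [0,0,0],
    [0,0,0],
    [0,0,0],
    [0,0,0],
    [0,0,0],
    [0,0,0],
    [0,0,0],
    [0,0,0],
  ],
  gripper=[-1,-1,-1,-1,-1,-1,-1,-1],
)

```text
time: 32.05
tool_pos: [0.6403, 0.0166, 0.2419]
ee_rot: [-3.131, -0.005, 2.033]
wrist_force: [-0.6, 0.2, -0.5]
width: 0.0671
finger_force: 30.0
```

Emit:
play_rows(
  translation=[
    [0,0,0.3],
    [0,0,0.1],
    [0,0,0],
    [0,0,0],
  ],
  twist=[
    [0,0,0],
    [0,0,0],
    [0,0,0],
    [0,0,0],
  ],
  gripper=[-1,-1,-1,-1],
)

```text
time: 32.45
tool_pos: [0.6427, 0.0171, 0.2329]
ee_rot: [3.14, 0.001, 2.034]
wrist_force: [1.0, 0.3, -0.9]
width: 0.0677
finger_force: 30.0
```

```bash
python3 go.py .6425 .017 .2122
```

```text
t 32.5 pos [0.6427 0.0171 0.2329] rpy [3.140e+00 1.000e-03 2.034e+00] w 0.0677 F [ 1.   0.3 -0.9] 30.0
shift units [-0.   -0.01  0.52] turn units None
```

Emit:
play_rows(
  translation=[
    [0,0,0.2],
    [0,0,0.15],
    [0,0,0.08],
    [0,0,0.05],
    [0,0,0.04],
    [0,0,0],
    [0,0,0],
  ],
  twist=[
    [0,0,0],
    [0,0,0],
    [0,0,0],
    [0,0,0],
    [0,0,0],
    [0,0,0],
    [0,0,0],
  ],
  gripper=[-1,-1,-1,-1,-1,-1,-1],
)

```text
time: 33.15
tool_pos: [0.6423, 0.0172, 0.2123]
ee_rot: [-3.141, 0.0, 2.034]
wrist_force: [-4.1, -0.6, 5.3]
width: 0.0673
finger_force: 30.0
```

Emit:
play_rows(
  translation=[
    [0,0,0],
    [0,0,0],
    [0,0,0],
    [0,0,-0.3],
    [0,0,-0.8],
    [0,0,-0.9],
    [0,0,-0.9],
    [0,0,-0.9],
  ],
  twist=[
    [0,0,0],
    [0,0,0],
    [0,0,0],
    [0,0,0],
    [0,0,0],
    [0,0,0],
    [0,0,0],
    [0,0,0],
  ],
  gripper=[0.9,0.9,0.9,0.9,0.9,1,1,1],
)

```text
time: 33.95
tool_pos: [0.6423, 0.0172, 0.3654]
ee_rot: [3.141, 0.001, 2.034]
wrist_force: [-0.0, -0.3, 0.0]
width: 0.094
finger_force: 0.0
```

Emit:
play_rows(
  translation=[
    [-0.2,-0.6,0],
    [-0.2,-0.6,0],
    [-0.2,-0.6,0],
    [-0.2,-0.6,0],
    [-0.2,-0.6,0],
    [-0.2,-0.6,0],
    [0,0,0],
    [0,0,0],
  ],
  twist=[
    [0,0,0],
    [0,0,0],
    [0,0,0],
    [0,0,0],
    [0,0,0],
    [0,0,0],
    [0,0,0],
    [0,0,0],
  ],
  gripper=[1,1,1,1,1,1,1,1],
)

```text
time: 34.75
tool_pos: [0.5351, -0.0901, 0.364]
ee_rot: [3.14, 0.001, 2.033]
wrist_force: [-0.4, -0.8, 0.5]
width: 0.0943
finger_force: 0.0
```

```bash
python3 - <<'E'
from h import *
a=robot.snapshot("scene"); cv2.imwrite("pics/s10.png",cv2.resize(a[150:230,150:290,::-1],(798,456),interpolation=cv2.INTER_CUBIC))
robot.snapshot("top")
for c in("scene","top"):
  for n in "plug pulley black_gear brass_gear".split(): print(c,n,[(np.round(d["centre"],3).tolist(),round(d["score"],2)) for d in robot.spot_point(n,c)])
E
```

```text
scene plug [([0.634, 0.179, 0.007], 0.54)]
scene pulley [([0.635, 0.18, 0.007], 0.69), ([0.433, 0.168, -0.001], 0.47)]
scene black_gear [([0.438, 0.01, 0.005], 0.81)]
scene brass_gear [([0.39, 0.293, 0.003], 0.67), ([0.643, 0.014, 0.008], 0.57), ([0.602, -0.136, -0.002], 0.51)]
top plug []
top pulley [([0.43, 0.172, 0.001], 0.42)]
top black_gear [([0.434, 0.009, 0.003], 0.55)]
top brass_gear [([0.382, 0.296, 0.001], 0.84), ([0.644, 0.024, 0.004], 0.64)]
```

View pics/s10.png

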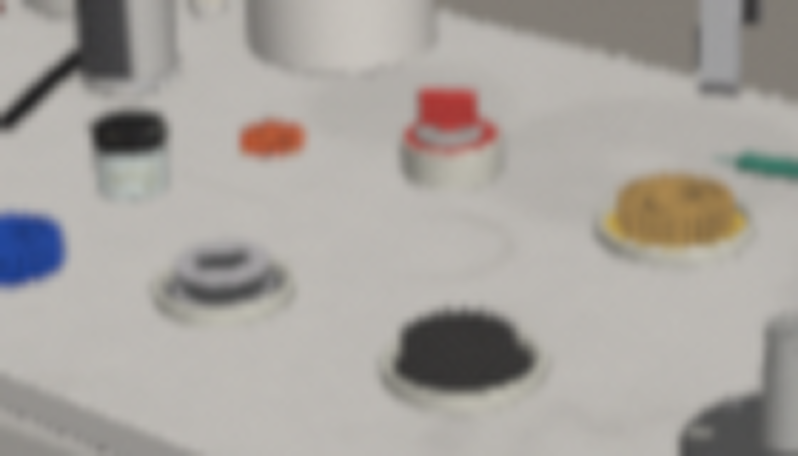

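The picture shows all four seated: pulley (222,272), black gear (463,350), brass gear (675,210) and plug (450,135). Handing in.

```bash
python3 -c "
from bench import robot
print(robot.close_job())"
```

```text
the job is handed in; nothing more can be done
None
```

The plug stands in its holder and the pulley, black gear and brass gear each lie flat in their own nests by the last picture; the job was handed in at about 35 s, the caliper was never approached, and no verdict was returned.

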